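# Run down the loose wing nut of the book press

### The arm

A 7-joint arm with a two-finger parallel gripper is mounted at the origin on the work surface. World frame = base frame: x ahead of the robot, y to its left, z up, the work surface at z = 0. Lengths are in mm, angles in rad, forces in N, time in s.
With the tool pointing down it reaches from about 400 to 850 mm from the base axis. Payload 4.4 kg.
Tool frame: the origin (TCP) lies midway between the tips of the shut fingers; the grasp point (between the pads) lies 19 mm behind it; z points along the fingers, y is the line along which they close (so a half turn about z gives the same grasp; the last joint's range is limited). The gripper opens to 94 mm and grips with 3 to 60 N. Pads are 16 mm wide; open, the fingers measure 119 mm over their backs; the gripper's body (75 mm by 177 mm) begins 78 mm behind the grasp point.
Start: joints at [-1.313, 0.628, 0.038, 1.517, -0.027, 0.996, -0.02], TCP at [206.787, 616.245, 205.478] pointing down, gripper open.
Joint ranges: [-3.06, 3.06], [-0.37, 2.12], [-1.25, 1.32], [0.18, 2.47], [-1.1, 4.24], [0.23, 1.98], [-2.94, 2.94]. Speed limits (rad/s): [2.57, 2.57, 3.14, 3.14, 3.14, 3.14, 3.14].

### API

Orientations are given as a unit quaternion [w, x, y, z].
In Python, from station import bot, snapshot, camera_model, job gives the robot as it stands.
- The arm moves only by the shell command python3 -m handwheel 'ROWS' [FORCE]. ROWS is JSON, a list that holds one entry, the list of rows, each a list of 7 numbers: the shift along the tool's x, y, z in mm, then the turn, a rotation vector about the tool's x, y, z in degrees, then the opening, from 0 (shut) to 1 (fully open). A call has exactly 10 rows; each row shifts and turns the commanded pose from where the row before left it, along the tool's axes as they then stand; what a row does not reach is not made up. A row lasts 1/8 s, in which the tool goes at most 62.5 mm and 10.7 degrees, less where a joint would pass 70% of its speed; a pose out of reach is approached as far as the arm can. A call with a gripper value outside its range is refused whole. The fingers move at their own pace and stop on an object; FORCE is the grip in N (left out, the last holds). Time passes only in rows, so rows that do not move let the fingers close, or fill a call up. It gives the time, the measured TCP pose, the force, the opening and the grip force at its end, in the units of the state.
- bot.sense(): the state, without advancing time (a new reading comes with each control period).
- snapshot(name): name is "scene" or "top" or "wrist"; returns (picture, depth): 420x560x3 uint8, red, green, blue; 420x560 float32, mm along the optical axis (not along the pixel's ray), 0 where there is no reading.
- camera_model(name): a dict with "vfov" (degrees; the focal length in pixels is half the picture's height over the tangent of half this angle, whatever the lens; pixels are square), "cx", "cy" (the principal point, pixels), "cam_to_world" (4x4, takes a point from camera to world coordinates). Camera axes: x right, y down, z forward; pixel columns grow to the right and rows downward; lengths in mm; the calibration is good to about 2 mm. The wrist camera is an equidistant fisheye: a pixel r from the principal point sees the ray r / f radians off the axis. A picture is of the moment at which its call begins: read the wrist's pose just before it. camera_model takes no time and is no camera call; for the wrist camera it gives the pose at the moment of the call.
- job.close_job(): hands the job in; it is judged then, once.
The state is a dict: "time_s": time; "joint_pos": joint angles; "qvel": joint speeds; "effort": joint torques, N m; "ee_pos": TCP position; "tcp_rot": TCP orientation; "wrist_force": force on the tool from outside, world axes, zero at the start; "wrist_torque": the same for the moment, N m; "gripper_width": finger opening in mm; "gripper_force": force on a finger pad.
Only numpy, scipy, OpenCV 4.12 (cv2) and the standard library are available. Lean on these libraries where they do the work, as an engineer would, in place of code of your own. Each camera call takes 0.05 s, during which the arm holds its last target. There are 200 camera calls.

### The job

The books in the press have just been squared up for gluing, but the wooden clamp bar is tightened at one end only: at the other end the brass wing nut is still backed off its washer. Push its wings round with your fingertips, stroke after stroke, clockwise seen from above, until the nut is run all the way down and stops finger-tight on the washer; push gently and do not force it once it has stopped. Leave the other wing nut tight, do not disturb anything else on the bench or on the books, and finish with the hand clear.

Things in the scene. Friction and masses are not known exactly. Their poses are not given: they have to be found in the camera images.
- press: Wooden book press (padding press), fixed to the bench. Origin on the bench surface below the middle of the clamp bar; y along the bar, x towards the upright back fence. Bar 340 (y) x 66 mm (x), top 103 mm up. Screw rods rise through it at x = 0, y = +140 and -140 mm. Base board x -180 to +55 mm, 340 mm wide. Books in the middle, 208 mm wide, top 77 mm up, from the fence to x = -107 mm.
- fence_top (a point): Middle of the inner (bar-side) top edge of the wooden back fence: 39 mm from the rods' axes, 144 mm above the bench, about level with the wings. The fence is 14 mm thick and runs the whole 340 mm of the press. Two closed fingers hardly have room to pass between the rod and the fence, so the wings are worked from the open side.
- washer_top (a point): On the axis of the loose nut's rod, top of the steel washer (28 mm wide) on the clamp bar, 105.5 mm above the bench: the nut's underside comes here when fully down.
- rod_end (a point): Top end of the 12 mm steel screw rod that carries the loose nut, 150 mm above the bench; it stands 18 to 29 mm above the nut's hub.
- wing_nut: The loose brass wing nut, on either rod. Origin on the rod's axis at the nut's underside; z up, two wings out along its +x and -x. Hub 24 mm wide, 16 mm high. Each wing is a round ear 6 mm thick (y), 25 mm across, 10 to 35 mm out from the axis and 9 to 34 mm above the underside. Thread 5 mm per turn, clockwise from above drives it down. Turns easily (0.02 N m) and stays where left.
- nut_turn (a joint): How far the loose wing nut is turned, rad, growing clockwise seen from above (going down). 12.566 is fully down: underside on the washer. It starts 8 to 12.6 rad (6.4 to 10 mm) short of that. There it stops firmly.
- tight_nut: The other wing nut, same shape and axes, on the other rod, already tight on its washer. To be left alone.
- tight_turn (a joint): How far the tight wing nut has been turned, rad; 0 at the start (tight), negative if it is backed off (takes 0.5 N m).
- weight_mid (a point): Middle of a bystander, not to be moved: dark steel paperweight with a knob, 48 mm wide, 52 mm high, standing on the books in front of the clamp bar.
- folder_mid (a point): Middle of a bystander, not to be moved: off-white bone folder, a flat smooth strip 20 x 130 x 5 mm, lying on the books in front of the clamp bar.
- glue_jar_mid (a point): Middle of a bystander, not to be moved: white glue jar with red cap, 70 mm across, 85 mm high.
- mug_mid (a point): Middle of a bystander, not to be moved: blue mug, 80 mm across, 95 mm high.
- novel_mid (a point): Middle of a bystander, not to be moved: yellow-brown paperback lying flat, 128 x 188 x 22 mm.
- tape_roll_mid (a point): Middle of a bystander, not to be moved: roll of brown packing tape lying flat, 100 mm across, 48 mm high.
- glue_brush_mid (a point): Middle of a bystander, not to be moved: glue brush lying on the bench, 200 mm long.

How it is judged (in metres and radians):
At the end, for the whole second after the job is handed in: The loose wing nut is down on its washer (within 0.2 rad of fully down, a gap under 0.2 mm) and at rest; the other nut is still tight (backed off by less than 0.3 rad); nothing else has been moved by more than 25 mm (value of joint nut_turn above 12.366 rad and velocity of joint nut_turn between -0.1 and 0.1 rad/s and value of joint tight_turn above -0.3 rad and distance of each of weight_mid, folder_mid, glue_jar_mid, mug_mid, novel_mid, tape_roll_mid, glue_brush_mid from where it was at the start of the episode below 0.025 m); the robot touches nothing.
It fails at once if the loose wing nut is pushed or squeezed with more than 40 N (contact force between the fingers and wing_nut above 40 N).
It fails at once if the tight wing nut is backed off by more than 0.3 rad (value of joint tight_turn below -0.3 rad).
It fails at once if a bystander is moved or lifted by more than 25 mm (distance of any of weight_mid, folder_mid, glue_jar_mid, mug_mid, novel_mid, tape_roll_mid, glue_brush_mid from where it was at the start of the episode above 0.025 m).
It also fails if it takes over 64 s, if anything falls off the work surface, if the arm or the gripper's body presses on something with over 40 N, if the wrist force passes 120 N, or if a joint passes its speed limit or range.

## Working session

There is one attempt and no reset: what is moved stays moved. The work goes in short steps, Python scripts to look and compute and a shell command to move; the robot and the scene stay as the last step left them, time stands still between calls to the robot, and variables do not carry over. Pictures are saved under pics/ and viewed, at most 10 in all, crops included, and the job is handed in when it is done.

```bash
mkdir -p pics; ls; python3 - <<'E'
from station import bot,snapshot,camera_model
import cv2,numpy as np
for n in("scene","top"):
    p,d=snapshot(n);cv2.imwrite(f"pics/{n}0.png",p[:,:,::-1]);np.savez(f"{n}0.npz",p=p,d=d)
    m=camera_model(n);print(n,m["vfov"],m["cx"],m["cy"],np.round(m["cam_to_world"],3).tolist())
s=bot.sense();print(s["time_s"],s["ee_pos"],s["tcp_rot"],s["gripper_width"])
E
```

```text
pics
scene 47.182734318773655 279.15794998654263 210.1073401728225 [[-0.782, 0.404, -0.474, 1179.938], [0.623, 0.512, -0.592, 747.369], [0.004, -0.759, -0.652, 936.698], [0.0, 0.0, 0.0, 1.0]]
top 49.43287451784183 279.7563200082308 207.0389564250842 [[0.006, -0.99, 0.139, 403.301], [-1.0, -0.007, -0.01, 0.03], [0.011, -0.139, -0.99, 1293.147], [0.0, 0.0, 0.0, 1.0]]
0.1 [206.55538877 615.67941218 204.6499441 ] [-1.29030668e-04  1.61172799e-01  9.86925836e-01 -8.40127781e-04] 94.09176715599493
```

View pics/scene0.png

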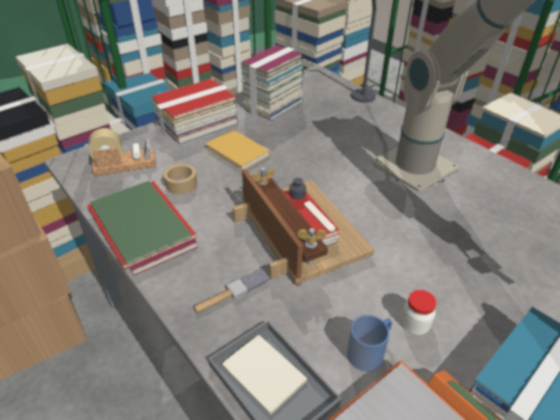

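View pics/top0.png

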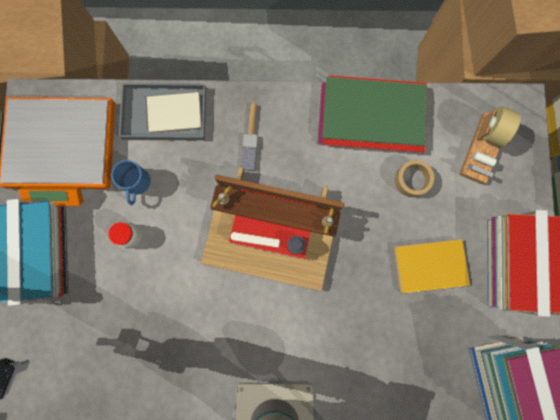

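The scene view shows the fence with brass nuts at about (263,176) and (311,238). In the top view they are at about (222,199) and (327,220), and the paperweight is at (296,244).

```bash
cat > h.py <<'E'
import numpy as np,cv2
def pts(m,uv,d):
    f=210/np.tan(np.radians(m["vfov"])/2);uv=np.asarray(uv,float)
    c=np.c_[(uv[:,0]-m["cx"])/f,(uv[:,1]-m["cy"])/f,np.ones(len(uv))]*np.asarray(d,float)[:,None]
    T=np.array(m["cam_to_world"]);return c@T[:3,:3].T+T[:3,3]
def onplane(m,uv,z):
    a=pts(m,uv,np.ones(len(uv)));o=np.array(m["cam_to_world"])[:3,3];r=a-o
    return o+r*((z-o[2])/r[:,2])[:,None]
E
python3 - <<'E'
from h import *
from station import camera_model
out=[]
for n,w in(("top",[(222,199),(327,220)]),("scene",[(311,238),(263,176)])):
    z=np.load(n+"0.npz");p,d=z["p"],z["d"];m=camera_model(n)
    hsv=cv2.cvtColor(p,cv2.COLOR_RGB2HSV)
    for u,v in w:
        c=p[v-25:v+25,u-32:u+32,::-1];out.append(cv2.resize(c,(384,300),interpolation=cv2.INTER_CUBIC))
        yy,xx=np.mgrid[v-18:v+18,u-18:u+18].reshape(2,-1)
        P=pts(m,np.c_[xx,yy],d[yy,xx]);H=hsv[yy,xx]
        k=(H[:,0]>15)&(H[:,0]<30)&(H[:,1]>90)&(H[:,2]>80)&(P[:,2]>108)&(P[:,2]<160)
        Q=P[k];print(n,u,v,k.sum(),Q.mean(0).round(1),np.percentile(Q[:,2],[5,25,50,75,95,99]).round(1))
        k2=(P[:,2]>112);print("  all>112",k2.sum(),P[k2][:,2].max().round(1),P[k2][P[k2][:,2].argmax()].round(1))
m=camera_model("top")
print(onplane(m,[(216,180),(342,206)],144).round(1),'fence ends ray')
cv2.imwrite("pics/c0.png",np.vstack([np.hstack(out[:2]),np.hstack(out[2:])]))
E
```

```text
top 222 199 104 [589.9 136.3 138.9] [126.6 131.1 140.7 146.4 150.4 151.8]
  all>112 232 1293.1 [ 403.3    0.  1293.1]
top 327 220 88 [ 531.2 -134.1  129.7] [115.2 120.5 131.9 139.  142.3 143.1]
  all>112 279 1293.1 [ 403.3    0.  1293.1]
scene 311 238 200 [595.5 139.6 134.4] [121.6 128.6 133.1 141.4 148.4 149.7]
  all>112 433 936.7 [1179.9  747.4  936.7]
scene 263 176 138 [ 535.3 -131.5  124.8] [111.4 118.2 123.7 132.9 137.7 144.1]
  all>112 410 936.7 [1179.9  747.4  936.7]
[[ 633.   152.3  144. ]
 [ 568.2 -170.   144. ]] fence ends ray
```

View pics/c0.png

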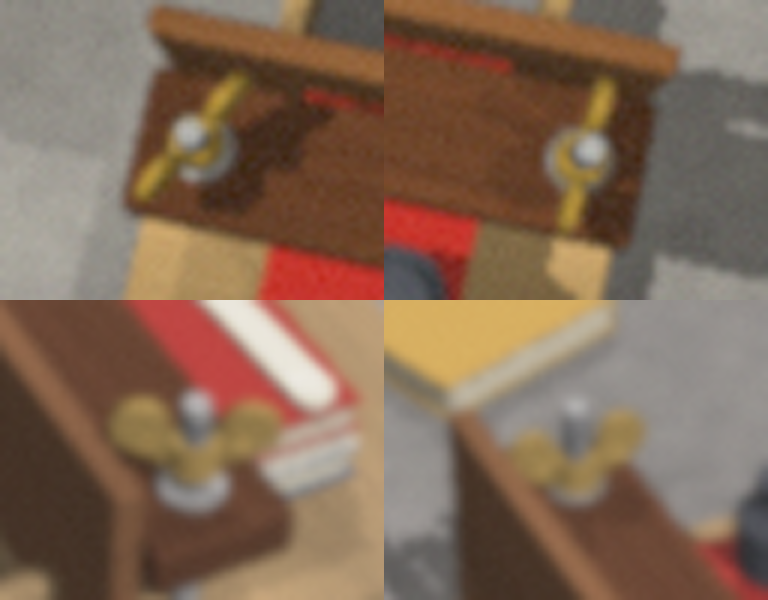

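The loose nut is the left one (y≈+137): its wings stand about 10 mm higher and it is clear of its washer. Next I'll triangulate the rod ends and find the wing angle.

```bash
python3 - <<'E'
from h import *
from station import camera_model,bot
mt,ms=camera_model("top"),camera_model("scene")
def tri(a,b):
    L=[]
    for m,u in((mt,a),(ms,b)):
        o=np.array(m["cam_to_world"])[:3,3];r=pts(m,[u],[1])[0]-o;L.append((o,r/np.linalg.norm(r)))
    A=sum(np.eye(3)-np.outer(r,r) for o,r in L);b=sum((np.eye(3)-np.outer(r,r))@o for o,r in L)
    x=np.linalg.solve(A,b);return x,[np.linalg.norm((np.eye(3)-np.outer(r,r))@(x-o)) for o,r in L]
for a,b in(((221.7,196),(311.8,229.5)),((329.7,220),(263,168))): print(tri(a,b),onplane(mt,[a],150))
print("wing ends loose",onplane(mt,[(190+145/6,174+185/6),(190+238/6,174+85/6)],138))
q=bot.sense()
from scipy.spatial.transform import Rotation as R
Rm=R.from_quat(np.roll(q["tcp_rot"],-1)).as_matrix()
print((Rm.T@(tri((221.7,196),(311.8,229.5))[0]-q["ee_pos"])).round(1),Rm.round(3))
E
```

```text
(array([590.35086792, 136.46142678, 149.67438971]), [np.float64(0.5018466203669778), np.float64(0.5018466203669836)]) [[590.65095925 136.06609789 150.        ]]
(array([ 530.83665547, -136.98906097,  150.1620373 ]), [np.float64(0.7315219443349094), np.float64(0.7315219443349356)]) [[ 531.39541871 -137.51577359  150.        ]]
wing ends loose [[569.61048323 156.17422809 138.        ]
 [613.15796854 117.53823565 138.        ]]
[-516.3 -332.1   55.5] [[-0.948  0.318 -0.001]
 [ 0.318  0.948 -0.002]
 [-0.    -0.002 -1.   ]]
```

```bash
python3 -m handwheel '[[[-46,-30,0,0,0,0,0.3],[-46,-30,0,0,0,0,0.3],[-46,-30,0,0,0,0,0.3],[-46,-30,0,0,0,0,0.3],[-46,-30,0,0,0,0,0.3],[-46,-30,0,0,0,0,0.3],[-46,-30,0,0,0,0,0.3],[-46,-30,0,0,0,0,0.3],[-46,-30,0,0,0,0,0.3],[-46,-30,0,0,0,0,0.3]]]'
cat > st.py <<'E'
from h import *
from station import bot
from scipy.spatial.transform import Rotation as R
q=bot.sense();Rm=R.from_quat(np.roll(q["tcp_rot"],-1)).as_matrix()
print("t",round(q["time_s"],2),"tcp",np.round(q["ee_pos"],1),"yawY",round(float(np.degrees(np.arctan2(Rm[1,1],Rm[0,1]))),1),"w",round(q["gripper_width"],1),
"rod in tool",(Rm.T@(np.array([590.4,136.5,149.7])-q["ee_pos"])).round(1),"z",Rm[:,2].round(3),"\nF",np.round(q["wrist_force"],1),"T",np.round(q["wrist_torque"],2),"j",np.round(q["joint_pos"],2))
E
python3 st.py
```

```text
time_s: 1.35
ee_pos: [548.1, 184.0, 205.2]
tcp_rot: [-0.0, 0.161, 0.987, -0.0]
wrist_force: [-0.0, 1.3, 0.4]
gripper_width: 28.4
gripper_force: 0.0
t 1.35 tcp [548.1 184.  205.2] yawY 71.5 w 28.4 rod in tool [-55.2 -31.6  55.5] z [-0.001  0.    -1.   ] 
F [-0.   1.3  0.4] T [ 0.02 -0.03 -0.01] j [-0.41  0.52  0.06  1.72 -0.04  0.89  0.91]
```

```bash
python3 -m handwheel '[[[-28,-16,0,0,0,0,0.3],[-27,-16,0,0,0,0,0.3],[0,0,0,0,0,-10,0.3],[0,0,0,0,0,-10,0.3],[0,0,0,0,0,-10,0.3],[0,0,0,0,0,-10,0.3],[0,0,0,0,0,-10,0.3],[0,0,0,0,0,-10,0.3],[0,0,0,0,0,-10,0.3],[0,0,0,0,0,-10,0.3]]]' >/dev/null
python3 -m handwheel '[[[0,0,0,0,0,-10,0.3],[0,0,0,0,0,-10,0.3],[0,0,0,0,0,-10,0.3],[0,0,0,0,0,-10,0.3],[0,0,0,0,0,-10,0.3],[0,0,0,0,0,-10,0.3],[0,0,0,0,0,-10,0.3],[0,0,0,0,0,-10,0.3],[0,0,0,0,0,-10,0.3],[0,0,0,0,0,-10,0.3]]]' >/dev/null
python3 st.py
python3 - <<'E'
from station import snapshot,camera_model
import cv2,numpy as np
m=camera_model("wrist");p,d=snapshot("wrist");np.savez("w1.npz",p=p,d=d,T=m["cam_to_world"]);cv2.imwrite("pics/w1.png",p[:,:,::-1]);print(m)
E
```

```text
t 3.85 tcp [540.5 179.3 148.1] yawY -114.1 w 28.0 rod in tool [62.9 18.7  4.8] z [ 0.081 -0.054 -0.995] 
F [-0.8 -0.   0.3] T [0.11 0.21 0.04] j [ 0.28  0.88 -1.25  1.85  1.03  1.18  2.94]
{'vfov': 65.70646984690485, 'cx': 280.604345477271, 'cy': 212.66200960240712, 'cam_to_world': array([[-4.08177234e-01, -8.98861839e-01, -1.59495266e-01,
         5.95142083e+02],
       [-9.12761057e-01,  4.04914513e-01,  5.39582163e-02,
         1.58131025e+02],
       [ 1.60809664e-02,  1.67605583e-01, -9.85722969e-01,
         3.34063388e+02],
       [ 0.00000000e+00,  0.00000000e+00,  0.00000000e+00,
         1.00000000e+00]])}
```

View pics/w1.png

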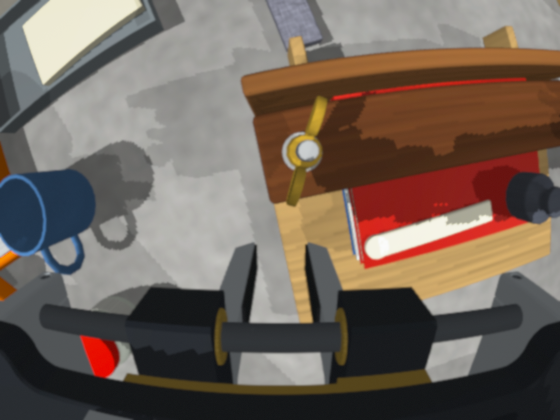

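The view shows the hand tilted and low beside the press. Joint 7 ran to its limit, so -rz raises j7. The nut at (302,150) is untouched, with its wings at (317,115) and (293,190). I'll raise the hand and unwind.

```bash
python3 -m handwheel '[[[0,0,-30,0,0,0,0.3],[0,0,-30,0,0,0,0.3],[0,0,0,0,0,8,0.3],[0,0,0,0,0,8,0.3],[0,0,0,0,0,8,0.3],[0,0,0,0,0,8,0.3],[0,0,0,0,0,8,0.3],[0,0,0,0,0,8,0.3],[0,0,0,0,0,8,0.3],[0,0,0,0,0,0,0.3]]]' >/dev/null
cat >> st.py <<'E'
x=np.cross(Rm[:,2],[0,0,-1]);print("untilt rotvec deg (tool)",np.degrees(Rm.T@x).round(1))
E
python3 st.py
```

```text
t 5.15 tcp [525.6 192.1 195.5] yawY -171.1 w 28.1 rod in tool [ 60.6 -51.   55.8] z [ 0.101 -0.067 -0.993] 
F [0.5 0.5 0.6] T [0.15 0.17 0.  ] j [ 0.17  0.67 -1.03  1.84  0.81  1.05  2.08]
untilt rotvec deg (tool) [-5.2 -4.7 -0. ]
```

```bash
python3 -m handwheel '[[[0,0,0,-2.6,-2.35,0,0.3],[0,0,0,-2.6,-2.35,0,0.3],[10,-8,0,0,0,0,0.3],[10,-8,0,0,0,0,0.3],[10,-8,0,0,0,0,0.3],[10,-9,0,0,0,0,0.3],[10,-9,0,0,0,0,0.3],[10,-9,0,0,0,0,0.3],[0,0,0,0,0,0,0.3],[0,0,0,0,0,0,0.3]]]' >/dev/null
python3 st.py
```

```text
t 6.4 tcp [584.7 141.2 195.5] yawY -171.3 w 28.5 rod in tool [ 5.6 -4.9 45.8] z [-0.001  0.001 -1.   ] 
F [-0.1  0.6  0.6] T [0.08 0.12 0.01] j [ 0.31  0.78 -1.07  1.65  0.74  1.16  2.35]
untilt rotvec deg (tool) [0.  0.1 0. ]
```

```bash
python3 -m handwheel '[[[5.6,-4.9,0,0,0,0,0.3],[0,0,0,0,0,-4,0.3],[0,0,0,0,0,-4,0.3],[0,0,10,0,0,0,0.3],[0,0,10,0,0,0,0.3],[0,0,10,0,0,0,0.3],[0,0,5,0,0,0,0.3],[0,0,0,0,0,0,0.3],[0,0,0,0,0,0,0.3],[0,0,0,0,0,0,0.3]]]' >/dev/null
python3 st.py
python3 - <<'E'
from station import snapshot
import cv2
p,d=snapshot("wrist");cv2.imwrite("pics/w2.png",cv2.resize(p[100:400,100:460,::-1],(720,600)))
E
```

```text
t 7.65 tcp [590.9 136.2 160.8] yawY -163.3 w 28.3 rod in tool [-0.5  0.4 11.1] z [ 0.     0.001 -1.   ] 
F [ 0.5  0.9 -1. ] T [ 0.07  0.1  -0.01] j [ 0.32  0.84 -1.07  1.67  0.8   1.13  2.45]
untilt rotvec deg (tool) [-0.   0.1 -0. ]
```

View pics/w2.png

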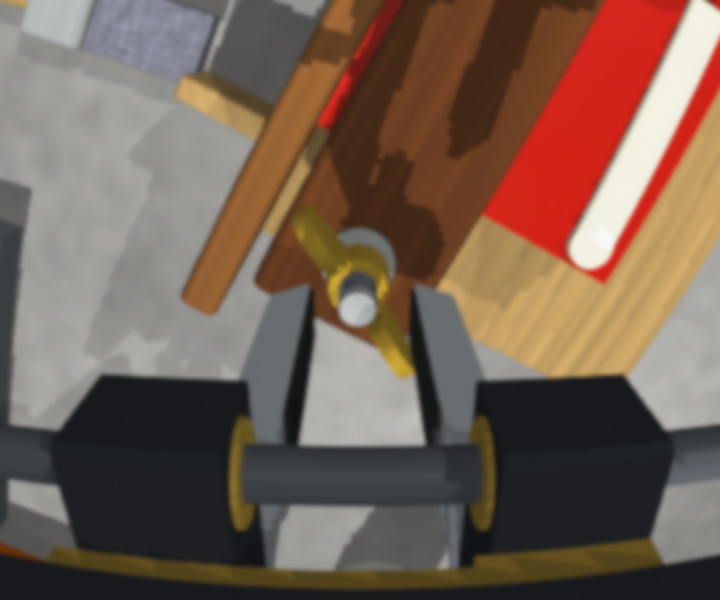

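The rod end at (357,305) sits midway between the fingertips at (310,290) and (415,290). The wings run from (300,215) to (405,370), clear of both fingers, so I can go down.

```bash
python3 -m handwheel '[[[-0.5,0.4,5,0,0,0,0.3],[0,0,5,0,0,0,0.3],[0,0,5,0,0,0,0.3],[0,0,4,0,0,0,0.3],[0,0,4,0,0,0,0.3],[0,0,4,0,0,0,0.3],[0,0,0,0,0,6,0.3],[0,0,0,0,0,6,0.3],[0,0,0,0,0,6,0.3],[0,0,0,0,0,6,0.3]]]' >/dev/null
python3 st.py
```

```text
t 8.95 tcp [590.4 137.2 133.5] yawY 172.5 w 28.2 rod in tool [  0.7  -0.1 -16.2] z [ 0.     0.002 -1.   ] 
F [0.3 0.6 0.2] T [ 0.37 -0.06  0.01] j [ 0.27  0.83 -0.95  1.7   0.77  1.03  2.06]
untilt rotvec deg (tool) [0.  0.1 0. ]
```

```bash
python3 -m handwheel '[[[0,0,0.1,0,0,9,0.3],[0,0,0.1,0,0,9,0.3],[0,0,0.1,0,0,9,0.3],[0,0,0.1,0,0,9,0.3],[0,0,0.1,0,0,9,0.3],[0,0,0.1,0,0,9,0.3],[0,0,0.1,0,0,9,0.3],[0,0,0.1,0,0,9,0.3],[0,0,0.1,0,0,9,0.3],[0,0,0.1,0,0,9,0.3]]]' >/dev/null
python3 st.py
python3 - <<'E'
from station import snapshot
import cv2
p,d=snapshot("wrist");cv2.imwrite("pics/w3.png",cv2.resize(p[100:400,100:460,::-1],(720,600)))
E
```

```text
t 10.2 tcp [589.8 137.5 132.5] yawY 82.4 w 28.1 rod in tool [ -0.7  -0.8 -17.2] z [-0.001  0.002 -1.   ] 
F [-1.4  1.9  0.4] T [0.32 0.21 0.04] j [ 0.06  0.7  -0.55  1.71  0.46  0.86  0.75]
untilt rotvec deg (tool) [ 0.1 -0.1  0. ]
```

View pics/w3.png

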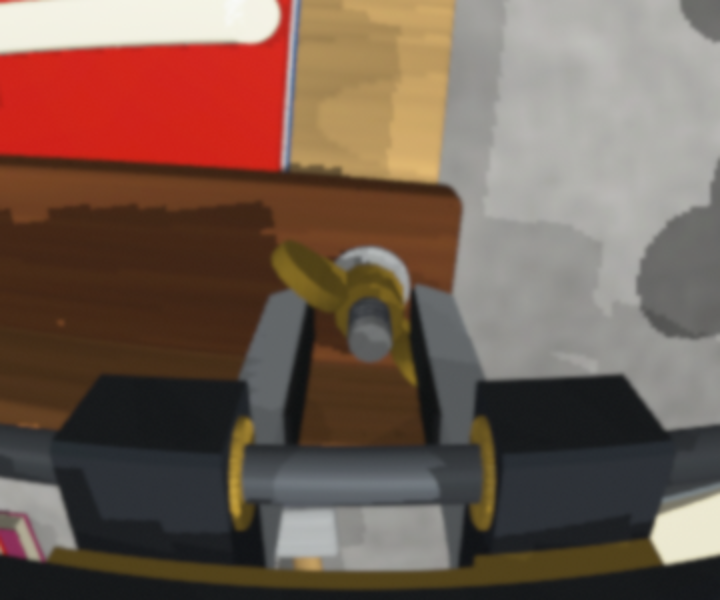

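Pushing works: the nut turns with the fingers, with its wings against the right finger at (410,370) and the left finger at (285,270). I'll continue the stroke.

```bash
for i in 1 2; do python3 -m handwheel '[[[0,0,0.12,0,0,9,0.3],[0,0,0.12,0,0,9,0.3],[0,0,0.12,0,0,9,0.3],[0,0,0.12,0,0,9,0.3],[0,0,0.12,0,0,9,0.3],[0,0,0.12,0,0,9,0.3],[0,0,0.12,0,0,9,0.3],[0,0,0.12,0,0,9,0.3],[0,0,0.12,0,0,9,0.3],[0,0,0.12,0,0,9,0.3]]]' >/dev/null
python3 st.py; done
```

```text
t 11.5 tcp [590.4 137.5 131.2] yawY -7.4 w 28.1 rod in tool [ -0.9   0.2 -18.5] z [ 0.     0.002 -1.   ] 
F [ 0.6  1.9 -0.6] T [ 0.24 -0.02  0.05] j [-0.2   0.65 -0.11  1.72  0.1   0.78 -0.49]
untilt rotvec deg (tool) [-0.  -0.1 -0. ]
t 12.75 tcp [589.7 137.4 129.8] yawY -97.4 w 28.3 rod in tool [  0.8   0.8 -19.9] z [-0.002  0.002 -1.   ] 
F [-1.1  0.8  1. ] T [0.28 0.36 0.06] j [-0.48  0.68  0.34  1.73 -0.3   0.79 -1.7 ]
untilt rotvec deg (tool) [-0.1  0.1  0. ]
```

```bash
python3 -m handwheel '[[[0,0,0.12,0,0,9,0.3],[0,0,0.12,0,0,9,0.3],[0,0,0.12,0,0,9,0.3],[0,0,0.12,0,0,9,0.3],[0,0,0.12,0,0,9,0.3],[0,0,0.12,0,0,9,0.3],[0,0,0.12,0,0,9,0.3],[0,0,0.12,0,0,9,0.3],[0,0,0,0,0,6,0.3],[0,0,0,0,0,-8,0.3]]]' >/dev/null
python3 st.py; python3 -m handwheel '[[[0,0,-5,0,0,0,0.3],[0,0,-10,0,0,0,0.3],[0,0,-15,0,0,0,0.3],[0,0,0,0,0,-10,0.3],[0,0,0,0,0,-10,0.3],[0,0,0,0,0,-10,0.3],[0,0,0,0,0,-10,0.3],[0,0,0,0,0,-10,0.3],[0,0,0,0,0,-10,0.3],[0,0,0,0,0,-10,0.3]]]' >/dev/null;python3 st.py
```

```text
t 14.0 tcp [589.6 137.  128.3] yawY -167.0 w 28.0 rod in tool [  0.6  -0.6 -21.4] z [-0.002 -0.    -1.   ] 
F [ 0.7 -0.3  0.8] T [ 0.1   0.1  -0.01] j [-0.67  0.76  0.68  1.73 -0.6   0.87 -2.64]
untilt rotvec deg (tool) [ 0.1  0.  -0. ]
t 15.25 tcp [590.7 136.  160.3] yawY -97.1 w 28.4 rod in tool [-0.4 -0.4 10.6] z [ 0.001  0.    -1.   ] 
F [ 0.2  0.5 -0.6] T [-0.04  0.12 -0.01] j [-0.5   0.64  0.36  1.7  -0.29  0.85 -1.7 ]
untilt rotvec deg (tool) [-0. -0. -0.]
```

```bash
for i in 1 2; do python3 -m handwheel '[[[0,0,0,0,0,-10,0.3],[0,0,0,0,0,-10,0.3],[0,0,0,0,0,-10,0.3],[0,0,0,0,0,-10,0.3],[0,0,0,0,0,-10,0.3],[0,0,0,0,0,-10,0.3],[0,0,0,0,0,-10,0.3],[0,0,0,0,0,-10,0.3],[0,0,0,0,0,-10,0.3],[0,0,0,0,0,-10,0.3]]]' >/dev/null; python3 st.py; done
python3 -m handwheel '[[[0,0,0,0,0,-10,0.3],[0,0,0,0,0,-10,0.3],[0,0,0,0,0,-10,0.3],[0,0,0,0,0,-10,0.3],[0,0,0,0,0,-10,0.3],[0,0,0,0,0,-10,0.3],[0,0,0,0,0,-10,0.3],[0,0,0,0,0,-10,0.3],[0,0,0,0,0,-10,0.3],[0,0,0,0,0,-8,0.3]]]' >/dev/null;python3 st.py
python3 - <<'E'
from station import snapshot
import cv2
p,d=snapshot("wrist");cv2.imwrite("pics/w4.png",cv2.resize(p[100:400,100:460,::-1],(720,600)))
E
```

```text
t 16.5 tcp [590.8 135.6 160.1] yawY 2.9 w 28.5 rod in tool [ 1.  -0.4 10.4] z [ 0.001 -0.001 -1.   ] 
F [0.6 0.2 1.4] T [-0.13  0.05  0.02] j [-0.19  0.62 -0.13  1.69  0.11  0.84 -0.32]
untilt rotvec deg (tool) [ 0.1  0.  -0. ]
t 17.75 tcp [590.9 135.2 159.8] yawY 102.9 w 28.4 rod in tool [ 0.2  1.4 10.1] z [ 0.001 -0.001 -1.   ] 
F [ 0.6  0.3 -0. ] T [ 0.01 -0.03 -0.05] j [ 0.1   0.68 -0.62  1.68  0.48  0.93  1.09]
untilt rotvec deg (tool) [-0.1  0.  -0. ]
t 19.0 tcp [590.9 135.  159.4] yawY -159.2 w 27.6 rod in tool [-1.6 -0.   9.7] z [ 0.    -0.002 -1.   ] 
F [0.7 0.6 0.2] T [0.14 0.11 0.02] j [ 0.31  0.83 -1.05  1.68  0.8   1.12  2.53]
untilt rotvec deg (tool) [ 0.  -0.1 -0. ]
```

View pics/w4.png

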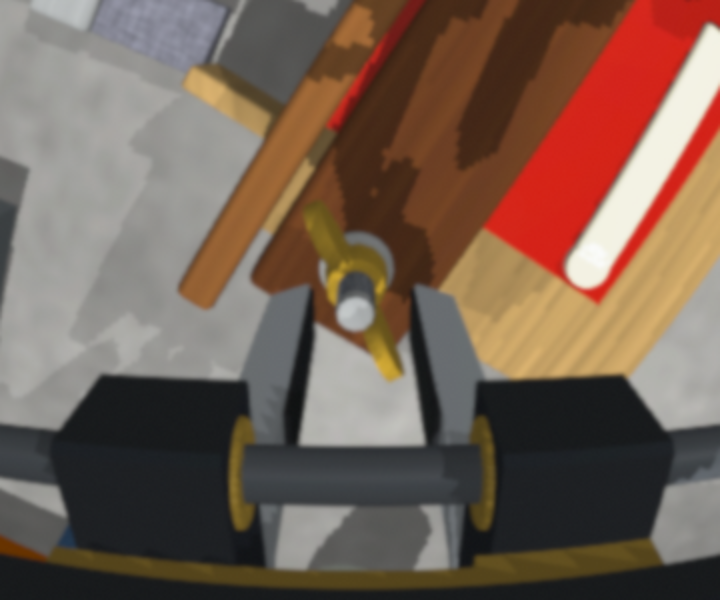

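The wings run from (315,215) to (395,370), clear of the fingers, with the rod at (355,310). Before stroke 2 I'll measure the remaining gap from the wrist depth.

```bash
python3 - <<'E'
from h import *
from station import snapshot,camera_model
m=camera_model("wrist");p,d=snapshot("wrist")
f=210/np.tan(np.radians(m["vfov"])/2)
v,u=np.mgrid[0:420,0:560];x,y=u-m["cx"],v-m["cy"];r=np.hypot(x,y)+1e-9;t=r/f
k=np.tan(t)/r;C=np.stack([x*k*d,y*k*d,d],-1);T=m["cam_to_world"];P=C@T[:3,:3].T+T[:3,3]
hsv=cv2.cvtColor(p,cv2.COLOR_RGB2HSV)
br=(hsv[...,0]>18)&(hsv[...,0]<32)&(hsv[...,1]>130)&(hsv[...,2]>70)&(d>0)
R=np.array([590.4,136.5]);rr=np.hypot(P[...,0]-R[0],P[...,1]-R[1])
a=P[br&(rr<40)&(P[...,2]>100)&(P[...,2]<160)];ra=np.hypot(*(a[:,:2]-R).T)
print(len(a));
w=a[(ra>15)];print("wing z pct",np.percentile(w[:,2],[50,80,90,95,98,100]).round(1))
h=a[(ra>7)&(ra<11)];print("hub z",np.percentile(h[:,2],[10,30,50,70,90]).round(1))
gray=(hsv[...,1]<50)&(d>0)&(rr<15)&(P[...,2]>95);g=P[gray]
print("rod/washer z hist",np.histogram(g[:,2],np.arange(98,160,4)))
bar=(rr>20)&(rr<40)&(hsv[...,0]<15)&(hsv[...,1]>80)&(P[...,2]>95)&(P[...,2]<112);print("bar z",np.median(P[bar][:,2]),bar.sum())
E
```

```text
1206
wing z pct [142.  143.7 144.3 144.6 144.9 145.9]
hub z [116.  120.9 125.5 126.3 127.1]
rod/washer z hist (array([  1, 121,  51,   3,   2,   2,   0,  11,  32,  34,  35,  52, 114,
       174,   0]), array([ 98, 102, 106, 110, 114, 118, 122, 126, 130, 134, 138, 142, 146,
       150, 154, 158]))
bar z 103.27080197410504 3747
```

```bash
python3 -m handwheel '[[[-1.2,0,5,0,0,0,0.3],[0,0,5,0,0,0,0.3],[0,0,5,0,0,0,0.3],[0,0,5,0,0,0,0.3],[0,0,5,0,0,0,0.3],[0,0,5,0,0,0,0.3],[0,0,0,0,0,6,0.3],[0,0,0,0,0,6,0.3],[0,0,0,0,0,6,0.3],[0,0,0,0,0,6,0.3]]]' >/dev/null
python3 st.py
for i in 1 2; do python3 -m handwheel '[[[0,0,0.12,0,0,9,0.3],[0,0,0.12,0,0,9,0.3],[0,0,0.12,0,0,9,0.3],[0,0,0.12,0,0,9,0.3],[0,0,0.12,0,0,9,0.3],[0,0,0.12,0,0,9,0.3],[0,0,0.12,0,0,9,0.3],[0,0,0.12,0,0,9,0.3],[0,0,0.12,0,0,9,0.3],[0,0,0.12,0,0,9,0.3]]]' >/dev/null
python3 st.py; done
```

```text
t 20.35 tcp [590.  138.2 129. ] yawY 176.5 w 28.4 rod in tool [  1.7  -0.5 -20.7] z [ 0.     0.002 -1.   ] 
F [ 0.6  0.9 -0.4] T [ 0.38 -0.05  0.07] j [ 0.26  0.83 -0.93  1.71  0.76  1.01  2.13]
untilt rotvec deg (tool) [0.  0.1 0. ]
t 21.6 tcp [590.2 138.  127.9] yawY 86.4 w 28.0 rod in tool [ -0.3  -1.4 -21.8] z [ 0.     0.001 -1.   ] 
F [0.4 1.2 0.5] T [ 0.16 -0.09 -0.02] j [ 0.05  0.71 -0.53  1.71  0.45  0.85  0.83]
untilt rotvec deg (tool) [0.1 0.  0. ]
t 22.85 tcp [589.8 138.8 126.6] yawY -3.6 w 28.1 rod in tool [ -2.2   0.7 -23.1] z [-0.     0.002 -1.   ] 
F [ 0.2  1.  -1.1] T [ 0.27 -0.01  0.05] j [-0.22  0.66 -0.09  1.72  0.08  0.77 -0.41]
untilt rotvec deg (tool) [-0.  -0.1 -0. ]
```

```bash
python3 -m handwheel '[[[-0.7,0.2,0.1,0,0,9,0.3],[-0.7,0.2,0.12,0,0,9,0.3],[0,0,0.12,0,0,9,0.3],[0,0,0.12,0,0,9,0.3],[0,0,0.12,0,0,9,0.3],[0,0,0.12,0,0,9,0.3],[0,0,0.12,0,0,9,0.3],[0,0,0.12,0,0,9,0.3],[0,0,0.12,0,0,9,0.3],[0,0,0.12,0,0,9,0.3]]]' >/dev/null
python3 st.py
python3 -m handwheel '[[[0,0,0.05,0,0,3,0.3],[0,0,0.05,0,0,3,0.3],[0,0,0.05,0,0,3,0.3],[0,0,0.05,0,0,3,0.3],[0,0,0,0,0,2,0.3],[0,0,0,0,0,2,0.3],[0,0,0,0,0,2,0.3],[0,0,0,0,0,2,0.3],[0,0,0,0,0,0,0.3],[0,0,0,0,0,0,0.3]]]' >/dev/null
python3 st.py
```

```text
t 24.1 tcp [589.6 137.2 125.3] yawY -93.6 w 28.3 rod in tool [  0.8   0.6 -24.4] z [-0.001  0.002 -1.   ] 
F [0.4 2.  0.2] T [ 0.31  0.4  -0.  ] j [-0.49  0.69  0.36  1.73 -0.32  0.78 -1.61]
untilt rotvec deg (tool) [-0.1  0.1  0. ]
t 25.35 tcp [590.  136.  125.2] yawY -113.3 w 28.0 rod in tool [  0.2  -0.6 -24.5] z [-0.001  0.001 -1.   ] 
F [ 0.1  0.9 -1.2] T [0.41 0.18 0.06] j [-0.55  0.7   0.46  1.73 -0.41  0.8  -1.87]
untilt rotvec deg (tool) [-0.  0. -0.]
```

```bash
python3 -m handwheel '[[[0,0,0,0,0,1.5,0.3],[0,0,0.1,0,0,1.5,0.3],[0,0,0,0,0,1.5,0.3],[0,0,0.1,0,0,1.5,0.3],[0,0,0,0,0,1.5,0.3],[0,0,0,0,0,1.5,0.3],[0,0,0,0,0,1,0.3],[0,0,0,0,0,1,0.3],[0,0,0,0,0,1,0.3],[0,0,0,0,0,0,0.3]]]' >/dev/null
python3 st.py
python3 -m handwheel '[[[0,0,0,0,0,1,0.3],[0,0,0.1,0,0,1,0.3],[0,0,0,0,0,1,0.3],[0,0,0.1,0,0,1,0.3],[0,0,0,0,0,1,0.3],[0,0,0,0,0,1,0.3],[0,0,0,0,0,1,0.3],[0,0,0,0,0,1,0.3],[0,0,0,0,0,1,0.3],[0,0,0,0,0,0,0.3]]]' >/dev/null
python3 st.py
```

```text
t 26.6 tcp [590.  136.  125.1] yawY -125.3 w 28.1 rod in tool [  0.   -0.6 -24.6] z [-0.     0.001 -1.   ] 
F [-1.6  0.9  0.3] T [0.35 0.4  0.03] j [-0.58  0.72  0.52  1.73 -0.46  0.82 -2.04]
untilt rotvec deg (tool) [-0.  0. -0.]
t 27.85 tcp [590.  136.  124.9] yawY -134.3 w 28.1 rod in tool [ -0.1  -0.6 -24.8] z [-0.     0.001 -1.   ] 
F [-0.   1.3  0.5] T [0.33 0.35 0.06] j [-0.61  0.73  0.56  1.74 -0.5   0.83 -2.16]
untilt rotvec deg (tool) [-0.  0.  0.]
```

```bash
python3 -m handwheel '[[[0,0,0,0,0,1,0.3],[0,0,0.1,0,0,1,0.3],[0,0,0,0,0,1,0.3],[0,0,0,0,0,1,0.3],[0,0,0,0,0,1,0.3],[0,0,0,0,0,1,0.3],[0,0,0,0,0,1,0.3],[0,0,0,0,0,0,0.3],[0,0,0,0,0,0,0.3],[0,0,0,0,0,0,0.3]]]' >/dev/null
python3 st.py
```

```text
t 29.1 tcp [589.9 136.4 124.8] yawY -141.3 w 28.3 rod in tool [  0.2  -0.5 -24.9] z [-0.001  0.001 -1.   ] 
F [-1.6  2.8  0.4] T [0.71 0.32 0.06] j [-0.63  0.74  0.59  1.74 -0.53  0.84 -2.25]
untilt rotvec deg (tool) [-0.   0.1 -0. ]
```

```bash
python3 -m handwheel '[[[0,0,0,0,0,1,0.3],[0,0,0.1,0,0,1,0.3],[0,0,0,0,0,1,0.3],[0,0,0,0,0,1,0.3],[0,0,0,0,0,1,0.3],[0,0,0,0,0,1,0.3],[0,0,0,0,0,1,0.3],[0,0,0,0,0,0,0.3],[0,0,0,0,0,0,0.3],[0,0,0,0,0,0,0.3]]]' >/dev/null
python3 st.py
```

```text
t 30.35 tcp [589.8 138.1 124.7] yawY -148.3 w 28.3 rod in tool [  1.6   0.3 -25. ] z [-0.001  0.003 -1.   ] 
F [-1.7  6.7  1.7] T [1.67 0.46 0.08] j [-0.65  0.75  0.63  1.74 -0.56  0.85 -2.35]
untilt rotvec deg (tool) [-0.1  0.2  0. ]
```

Torque and force have risen to about 7 N and the nut appears to be stopped. I'll back off, lift and check.

```bash
python3 -m handwheel '[[[0,0,0,0,0,-6,0.3],[0,0,0,0,0,-8,0.3],[0,0,0,0,0,-10,0.3],[0,0,-5,0,0,0,0.3],[0,0,-10,0,0,0,0.3],[0,0,-15,0,0,0,0.3],[0,0,-10,0,0,0,0.3],[0,0,0,0,0,0,0.3],[0,0,0,0,0,0,0.3],[0,0,0,0,0,0,0.3]]]' >/dev/null
python3 st.py
python3 - <<'E'
from h import *
from station import snapshot,camera_model
m=camera_model("wrist");p,d=snapshot("wrist");cv2.imwrite("pics/w5.png",cv2.resize(p[100:400,100:460,::-1],(720,600)))
f=210/np.tan(np.radians(m["vfov"])/2)
v,u=np.mgrid[0:420,0:560];x,y=u-m["cx"],v-m["cy"];r=np.hypot(x,y)+1e-9;t=r/f
k=np.tan(t)/r;C=np.stack([x*k*d,y*k*d,d],-1);T=m["cam_to_world"];P=C@T[:3,:3].T+T[:3,3]
hsv=cv2.cvtColor(p,cv2.COLOR_RGB2HSV)
br=(hsv[...,0]>18)&(hsv[...,0]<32)&(hsv[...,1]>130)&(hsv[...,2]>70)&(d>0)
R=np.array([590.4,136.5]);rr=np.hypot(P[...,0]-R[0],P[...,1]-R[1])
a=P[br&(rr<40)&(P[...,2]>100)&(P[...,2]<160)];ra=np.hypot(*(a[:,:2]-R).T)
w=a[(ra>15)];print("wing z pct",np.percentile(w[:,2],[50,80,90,95,98,100]).round(1))
print("wing angle",np.degrees(np.arctan2(*np.linalg.svd(w[:,:2]-R)[2][0][::-1])))
h=a[(ra>7)&(ra<11)];print("hub z",np.percentile(h[:,2],[10,30,50,70,90]).round(1))
bar=(rr>20)&(rr<40)&(hsv[...,0]<15)&(hsv[...,1]>80)&(P[...,2]>95)&(P[...,2]<112);print("bar z",np.median(P[bar][:,2]),bar.sum())
E
```

```text
t 31.6 tcp [589.6 136.  164.2] yawY -124.3 w 28.4 rod in tool [ 0.4 -0.8 14.5] z [-0.001  0.001 -1.   ] 
F [ 0.2 -0.2  0.6] T [ 0.08  0.12 -0.05] j [-0.6   0.67  0.54  1.7  -0.43  0.89 -2.05]
untilt rotvec deg (tool) [ 0.   0.1 -0. ]
wing z pct [137.5 139.2 139.6 139.9 140.3 141.5]
wing angle 169.60820633512702
hub z [113.1 117.9 121.1 121.6 122.4]
bar z 103.23471298446003 3837
```

View pics/w5.png

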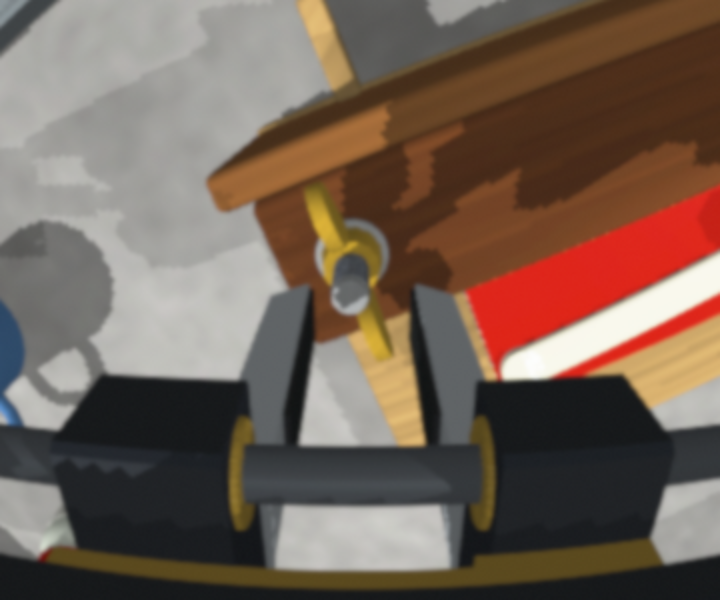

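The wing tops read 139.6 mm and the hub top 121.5 mm, against 139.5 and 121.5 expected when fully down. A second gentle push will confirm the stop.

```bash
python3 -m handwheel '[[[0.4,-0.5,8,0,0,0,0.3],[0,0,8,0,0,0,0.3],[0,0,8,0,0,0,0.3],[0,0,8,0,0,0,0.3],[0,0,7,0,0,0,0.3],[0,0,0,0,0,5,0.3],[0,0,0,0,0,5,0.3],[0,0,0,0,0,4,0.3],[0,0,0,0,0,0,0.3],[0,0,0,0,0,0,0.3]]]' >/dev/null
python3 st.py
python3 -m handwheel '[[[0,0,0,0,0,1,0.3],[0,0,0,0,0,1,0.3],[0,0,0,0,0,1,0.3],[0,0,0,0,0,1,0.3],[0,0,0,0,0,1,0.3],[0,0,0,0,0,1,0.3],[0,0,0,0,0,0,0.3],[0,0,0,0,0,0,0.3],[0,0,0,0,0,0,0.3],[0,0,0,0,0,0,0.3]]]' >/dev/null
python3 st.py
```

```text
t 32.9 tcp [590.6 136.3 125.6] yawY -138.3 w 28.0 rod in tool [ -0.3   0.  -24.1] z [-0.001  0.001 -1.   ] 
F [ 0.8 -0.2 -0.8] T [0.05 0.15 0.04] j [-0.62  0.73  0.58  1.73 -0.52  0.84 -2.21]
untilt rotvec deg (tool) [-0.   0.1 -0. ]
t 34.15 tcp [590.5 136.9 125.7] yawY -144.3 w 28.1 rod in tool [  0.3   0.3 -24. ] z [-0.001  0.002 -1.   ] 
F [-0.7  3.7  0.6] T [1.16 0.31 0.11] j [-0.64  0.74  0.61  1.73 -0.55  0.84 -2.29]
untilt rotvec deg (tool) [-0.   0.1 -0. ]
```

```bash
python3 -m handwheel '[[[0,0,0,0,0,1,0.3],[0,0,0,0,0,1,0.3],[0,0,0,0,0,1,0.3],[0,0,0,0,0,1,0.3],[0,0,0,0,0,1,0.3],[0,0,0,0,0,1,0.3],[0,0,0,0,0,0,0.3],[0,0,0,0,0,0,0.3],[0,0,0,0,0,0,0.3],[0,0,0,0,0,0,0.3]]]' >/dev/null
python3 st.py
```

```text
t 35.4 tcp [590.4 138.5 125.7] yawY -150.3 w 28.3 rod in tool [  1.7   1.  -24. ] z [-0.001  0.004 -1.   ] 
F [-0.6  7.2  1.6] T [1.85 0.25 0.14] j [-0.65  0.75  0.64  1.73 -0.57  0.85 -2.38]
untilt rotvec deg (tool) [-0.1  0.2  0. ]
```

The force starts at the same angle and rises again to 7 N, so the nut is against a firm stop. I'll back off and clear the hand.

```bash
python3 -m handwheel '[[[0,0,0,0,0,-6,0.3],[0,0,0,0,0,-8,0.3],[0,0,0,0,0,-10,0.3],[0,0,-5,0,0,0,0.3],[0,0,-10,0,0,0,0.3],[0,0,-15,0,0,0,0.3],[0,0,-25,0,0,0,0.3],[0,0,-30,0,0,0,0.3],[0,0,-20,0,0,0,0.3],[0,0,0,0,0,0,0.3]]]' >/dev/null
python3 st.py
python3 - <<'E'
from h import *
from station import snapshot,camera_model
m=camera_model("wrist");p,d=snapshot("wrist")
f=210/np.tan(np.radians(m["vfov"])/2)
v,u=np.mgrid[0:420,0:560];x,y=u-m["cx"],v-m["cy"];r=np.hypot(x,y)+1e-9;t=r/f
k=np.tan(t)/r;C=np.stack([x*k*d,y*k*d,d],-1);T=m["cam_to_world"];P=C@T[:3,:3].T+T[:3,3]
hsv=cv2.cvtColor(p,cv2.COLOR_RGB2HSV)
br=(hsv[...,0]>18)&(hsv[...,0]<32)&(hsv[...,1]>130)&(hsv[...,2]>70)&(d>0)
R=np.array([590.4,136.5]);rr=np.hypot(P[...,0]-R[0],P[...,1]-R[1])
a=P[br&(rr<40)&(P[...,2]>100)&(P[...,2]<160)];ra=np.hypot(*(a[:,:2]-R).T);w=a[ra>15]
print("wing z",np.percentile(w[:,2],[80,90,95,98]).round(1),"angle",np.degrees(np.arctan2(*np.linalg.svd(w[:,:2]-R)[2][0][::-1])))
p,d=snapshot("top");p0=np.load("top0.npz")["p"]
df=(np.abs(p.astype(int)-p0).sum(2)>90);cv2.imwrite("pics/t5.png",np.hstack([p[:,:,::-1][60:320,60:480],np.repeat(df[60:320,60:480,None]*255,3,2).astype(np.uint8)])[:, :800])
E
```

```text
t 36.65 tcp [592.  136.1 233.1] yawY -126.4 w 28.2 rod in tool [-1.7  0.9 83.4] z [ 0.004  0.001 -1.   ] 
F [-0.2  0.3  0.2] T [ 0.1   0.13 -0.01] j [-0.63  0.6   0.6   1.62 -0.38  1.03 -2.12]
untilt rotvec deg (tool) [-0.2 -0.1  0. ]
wing z [139.1 139.7 140.2 140.6] angle 169.26817156258755
```

View pics/t5.png

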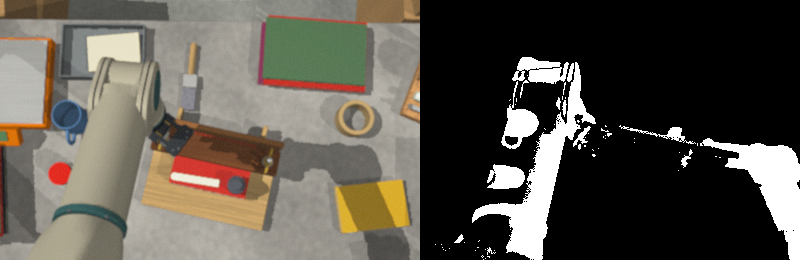

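The mug at (68,117), jar at (60,174), folder, weight and tape are where they were. The wing angle did not change under the second push (169.6° then 169.3°), so the nut is seated.

```bash
python3 -c "
from station import job;print(job.close_job())"
```

```text
the job is handed in; nothing more can be done
None
```

The job is handed in: the loose wing nut is run down to a firm stop on its washer (a second gentle push of about 7 N did not turn it further), the bystanders I checked in the top view had not moved, the other nut was never approached, and the hand is clear.

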